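# Fetch the pot from behind the glaze jars

### The arm

A 6-joint arm with a two-finger parallel gripper is mounted at the origin on the work surface. World frame = base frame: x ahead of the robot, y to its left, z up, the work surface at z = 0. Lengths are in mm, angles in rad, forces in N, time in s.
With the tool pointing down it reaches from about 425 to 1125 mm from the base axis. Payload 14.9 kg.
Tool frame: the origin (TCP) lies on the mounting face of the last link; the fingertips stand 191 mm ahead of it and the grasp point (between the pads) lies 172 mm ahead of it; z points along the fingers, y is the line along which they close (so a half turn about z gives the same grasp; the last joint's range is limited). The gripper opens to 91 mm and grips with 3 to 60 N. Pads are 32 mm wide; open, the fingers measure 118 mm over their backs; the gripper's body (76 mm by 178 mm) begins 60 mm behind the grasp point.
Start: joints at [1.202, 0.379, 1.734, -0, 1.028, -0.033], TCP at [230.675, 660.915, 404.732] pointing down, gripper open.
Joint ranges: [-2.77, 2.77], [-0.74, 2.19], [0, 2.66], [-1.06, 4.2], [0.31, 2.87], [-3.08, 3.08]. Speed limits (rad/s): [1.89, 1.89, 2.39, 3.14, 3.14, 3.14].

### API

Orientations are given as a rotation vector (axis times angle).
In Python, from workcell import manip gives the robot as it stands.
- The arm moves only by the tool apply_moves, never from a script. Its argument "rows" is a list of rows, each a list of 6 numbers: the shift along the tool's x, y, z in cm, then the turn, a rotation vector about the tool's x, y, z in rad. A call has 1 to 8 rows; each row shifts and turns the commanded pose from where the row before left it, along the tool's axes as they then stand; what a row does not reach is not made up. A row lasts 1/8 s, in which the tool goes at most 62.5 mm and 10.7 degrees, less where a joint would pass 70% of its speed; a pose out of reach is approached as far as the arm can. A call is refused whole if a number of a shift passes 6.25 or a number of a turn 0.188, either way. A call with a gripper value outside its range is refused whole. "jaw" is the opening, from 0 (shut) to 1 (fully open), set as the call begins (left out, the last holds). The fingers move at their own pace and stop on an object; "grip_force" is the grip in N (left out, the last holds). Time passes only in rows, so rows that do not move let the fingers close. It gives the time, the measured TCP pose, the force, the opening and the grip force at its end, in the units of the state.
- manip.get_obs(): the state, without advancing time (a new reading comes with each control period).
- manip.snapshot(name): name is "scene" or "side" or "wrist"; returns a dict with "img" (420x560x3 uint8, red, green, blue), "fx", "fy", "cx", "cy" (pixels), "position" and "orientation" of the camera in the world. Camera axes: x right, y down, z forward; pixel columns grow to the right and rows downward; lengths in mm; the calibration is good to about 2 mm. A picture is of the moment at which its call begins. There is no depth.
- manip.close_job(): hands the job in; it is judged then, once.
The state is a dict: "time": time; "qpos": joint angles; "qvel": joint speeds; "joint_efforts": joint torques, N m; "position": TCP position; "orientation": TCP orientation; "ft_force": force on the tool from outside, world axes, zero at the start; "wrist_torque": the same for the moment, N m; "finger_gap": finger opening in mm; "gripper_force": force on a finger pad.
Only numpy, scipy, OpenCV 4.12 (cv2) and the standard library are available. Lean on these libraries where they do the work, as an engineer would, in place of code of your own. Each camera call takes 0.05 s, during which the arm holds its last target. There are 200 camera calls.

### The job

Clear both glaze jars (blue and yellow) out of the way onto the plywood ware board, then take the terracotta pot from behind them and stand it upright on the centre of the round banding wheel. With the pot on the wheel, put each jar back in the rack just where it stood at the start. Do not drop or tip anything, and leave the cup and the bowl alone.

Things in the scene. Friction and masses are not known exactly. Their poses are not given: they have to be found in the camera images.
- blue_jar_center (a point): Blue glaze jar, blue lid: loose upright cylinder, 56 mm diameter, 120 mm tall (lid 52 mm diameter, top 16 mm), about 0.35 kg. The point is its centre, 60 mm above its underside; z up. It stands at the front of the rack, left or right of the pot. A gripper of short reach should take it 25 to 30 mm above the point, as its top is 60 mm above it.
- yellow_jar_center (a point): Yellow glaze jar with a yellow lid: same shape, size and mass as the blue one. The point is its centre, 60 mm above its underside; z up. It stands at the front of the rack on the other side; the two jars' axes are about 120 mm apart.
- pot_center (a point): Terracotta pot, loose, about 0.2 kg, open on top: straight, 62 mm diameter, 65 mm tall, wall 4 mm. The point is its centre on the axis, 32.5 mm above its underside; z up. It stands amid the rack's back row, 60 mm behind the gap between the taller jars, which hinder the gripper, and about 11 mm from the back wall: take it with the fingers on its left and right (along the rack's y).
- rack: Wooden rack, fixed: floor 180 mm (x) by 300 mm (y), its top 15 mm above the origin; along its far (+x) edge a back wall 12 mm thick, top 70 mm above the origin; end boards 10 mm thick, top 40 mm above the origin, at y = +-145 mm. Origin: centre of its underside on the table; x towards the back wall (away from the robot), y along the row to the left.
- board: Plywood ware board, fixed, the side area for the jars: 240 mm (x) by 150 mm (y), 18 mm thick, a dark line along each long edge. Origin: centre of its underside; its top is 18 mm above it. Both jars fit one behind the other along its x (say 55 mm either side of the centre). It lies left or right of the rack, the wheel on the other side.
- wheel: Banding wheel (turntable), fixed, does not turn: round aluminium head of 180 mm diameter with dark rings about its centre, on a grey foot. Origin: centre of its underside on the table; the head's flat top is 60 mm above it.
- cup: Bystander: white ceramic cup, loose, 58 mm diameter, 55 mm tall, in the rack's back row, about 100 mm beside the pot. Origin: centre of its underside. Leave it alone.
- bowl: Bystander: small green glass bowl, loose, 62 mm diameter, 40 mm tall, in the rack's back row, about 100 mm from the pot on its other side. Origin: centre of its underside. Leave it alone.
There are look-alikes about, which are no part of the job. What is meant by the part that bears yellow_jar_center is not green, and is the smaller of those in its own colour.

How it is judged (in metres and radians):
On the way, in this order (a step that is already met when the one before it is completed fails the run):
1. both jars stand upright and released on the ware board, the pot still in its place (within 20 mm) (x of blue_jar_center in the frame of board between -0.105 and 0.105 m and y of blue_jar_center in the frame of board between -0.06 and 0.06 m and z of blue_jar_center in the frame of board between 0.073 and 0.083 m and angle between each of blue_jar_center, yellow_jar_center's own z axis and vertical below 0.12 rad and x of yellow_jar_center in the frame of board between -0.105 and 0.105 m and y of yellow_jar_center in the frame of board between -0.06 and 0.06 m and z of yellow_jar_center in the frame of board between 0.073 and 0.083 m and contact force between each of blue_jar, yellow_jar and the fingers below 0.05 N and distance of pot_center from where it was at the start of the episode below 0.02 m), for 0.2 s.
2. the pot stands upright and released on the wheel, within 15 mm of its centre, while both jars are still on the ware board (horizontal distance between pot_center and wheel below 0.015 m and z of pot_center in the frame of wheel between 0.088 and 0.0985 m and angle between each of pot_center, blue_jar_center, yellow_jar_center's own z axis and vertical below 0.12 rad and contact force between pot and the fingers below 0.05 N and linear speed of pot below 0.02 m/s and x of blue_jar_center in the frame of board between -0.105 and 0.105 m and y of blue_jar_center in the frame of board between -0.06 and 0.06 m and z of blue_jar_center in the frame of board between 0.073 and 0.083 m and x of yellow_jar_center in the frame of board between -0.105 and 0.105 m and y of yellow_jar_center in the frame of board between -0.06 and 0.06 m and z of yellow_jar_center in the frame of board between 0.073 and 0.083 m), for 0.2 s.
At the end, for the whole second after the job is handed in: The pot stands upright and still on the wheel, its axis within 15 mm of the wheel's centre; each jar stands upright, released and still within 15 mm of where it stood at the start; cup and bowl are within 20 mm of where they were (horizontal distance between pot_center and wheel below 0.015 m and z of pot_center in the frame of wheel between 0.088 and 0.0985 m and angle between each of pot_center, blue_jar_center, yellow_jar_center's own z axis and vertical below 0.12 rad and contact force between each of pot, blue_jar, yellow_jar and the fingers below 0.05 N and linear speed of each of pot, blue_jar, yellow_jar below 0.02 m/s and distance of each of blue_jar_center, yellow_jar_center from where it was at the start of the episode below 0.015 m and distance of each of cup, bowl from where it was at the start of the episode below 0.02 m); the robot touches nothing.
It fails at once if a jar or the pot is tipped (by more than about 35 degrees) (angle between any of blue_jar_center, yellow_jar_center, pot_center's own z axis and vertical above 0.6 rad).
It fails at once if a jar or the pot is dropped (falls freely by more than about 12 mm) ((contact force between blue_jar and anything else below 0.01 N and linear speed of blue_jar above 0.5 m/s) or (contact force between yellow_jar and anything else below 0.01 N and linear speed of yellow_jar above 0.5 m/s) or (contact force between pot and anything else below 0.01 N and linear speed of pot above 0.5 m/s)).
It fails at once if the cup or the bowl is shoved by more than 20 mm (distance of any of cup, bowl from where it was at the start of the episode above 0.02 m).
It also fails if it takes over 109 s, if anything falls off the work surface, if the arm or the gripper's body presses on something with over 40 N, if the wrist force passes 120 N, or if a joint passes its speed limit or range.

## Working session

There is one attempt and no reset: what is moved stays moved. The work goes in short steps, Python scripts to look and compute and a tool call to move; the robot and the scene stay as the last step left them, time stands still between calls to the robot, and variables do not carry over. Pictures are saved under pics/ and viewed, at most 14 in all, crops included, and the job is handed in when it is done.

Besides the shell and the picture viewer there is one more tool, called after ">>>" in YAML: its name, and indented under it one key for each argument. apply_moves: Moves the arm, as the interface text tells. Its arguments: {"type":"object","properties":{"rows":{"type":"array","items":{"type":"array","items":{"type":"number"}}},"jaw":{"type":"number"},"grip_force":{"type":"number"}},"required":["rows"]}

```bash
ls; mkdir -p pics; python3 - <<'E'
from workcell import manip
import cv2,pickle
print(manip.get_obs())
d={}
for n in ["scene","side","wrist"]:
    s=manip.snapshot(n); d[n]=s
    cv2.imwrite(f"pics/{n}0.png",s["img"][:,:,::-1]); print(n,[s[k] for k in("fx","fy","cx","cy","position","orientation")])
pickle.dump(d,open("s0.pkl","wb"))
E
```

```text
pics
{'time': 0.0, 'qpos': array([ 1.20173906e+00,  3.79380719e-01,  1.73479481e+00, -2.65766351e-05,
        1.02850495e+00, -3.32816501e-02]), 'qvel': array([ 0.00081409, -0.00031106,  0.00162418,  0.00068871, -0.00074958,
       -0.00069517]), 'joint_efforts': array([-3.85451067e-04, -7.63740993e+01, -4.34355855e+01,  6.50149095e-02,
        4.24477877e-02, -1.06653497e-04]), 'position': array([230.57468061, 660.72583325, 404.1006674 ]), 'orientation': array([-5.24906918e-01, -3.09723243e+00,  1.68132036e-03]), 'ft_force': array([-0.20321913, -0.15266702,  0.27361672]), 'wrist_torque': array([ 0.03479948, -0.01019266, -0.04740069]), 'gripper_force': 0.0, 'finger_gap': 91.3791034920734}
scene [440.39202809883346, 440.39202809883346, 282.1135341578593, 210.8089474838829, array([1117.72261999,  271.73616478,  978.93431623]), array([-1.4135313 , -2.34689954,  0.703937  ])]
side [474.57875827309124, 474.57875827309124, 272.76728894462616, 198.43022974658484, array([ -36.99952131, -611.61757479, 1005.15286556]), array([-2.23677784,  0.92504143, -0.35873558])]
wrist [343.3648747079274, 343.3648747079274, 285.45284199236715, 209.31280364562204, array([151.53621642, 687.54676361, 384.7775505 ]), array([2.3536986 , 1.6748482 , 0.24860359])]
```

View pics/scene0.png

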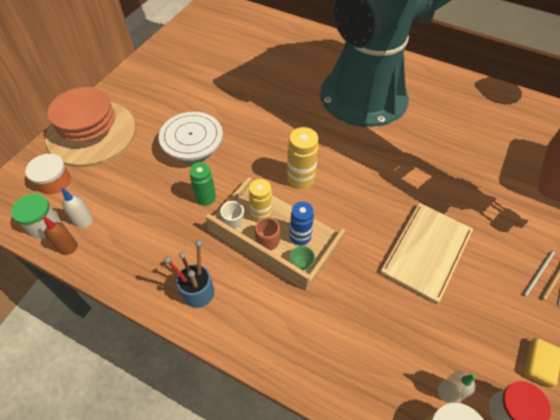

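View pics/side0.png

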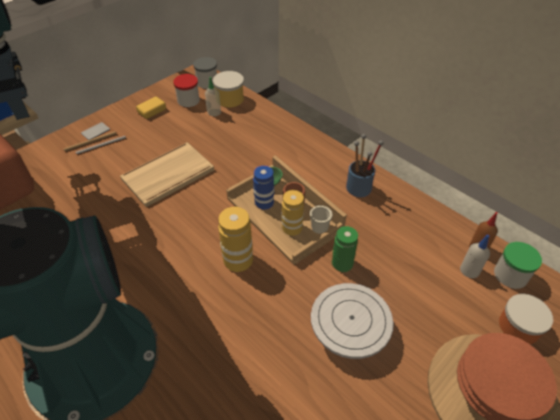

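```bash
python3 - <<'E'
import cv2
a=cv2.imread("pics/scene0.png")[165:285,200:350]; cv2.imwrite("pics/c1.png",cv2.resize(a,None,fx=5,fy=5,interpolation=cv2.INTER_CUBIC))
a=cv2.imread("pics/side0.png")[152:264,215:360]; cv2.imwrite("pics/c2.png",cv2.resize(a,None,fx=5,fy=5,interpolation=cv2.INTER_CUBIC))
E
```

```text
(no output)
```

View pics/c1.png

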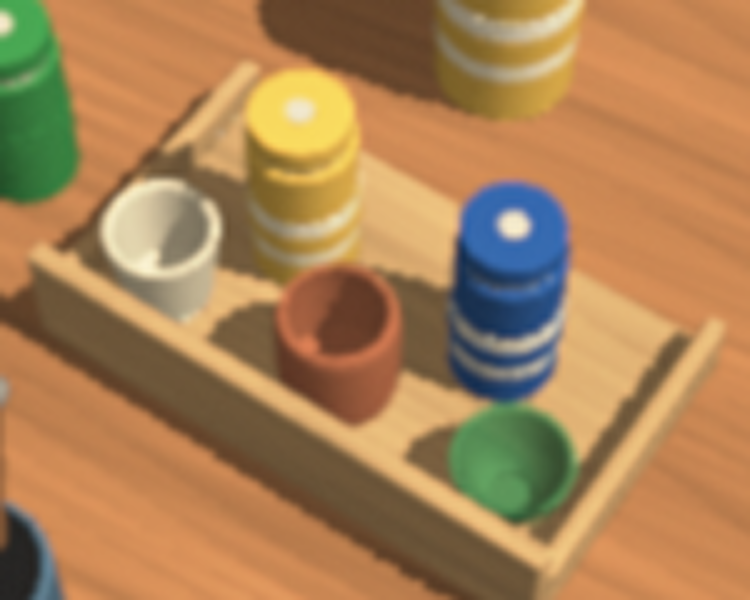

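View pics/c2.png

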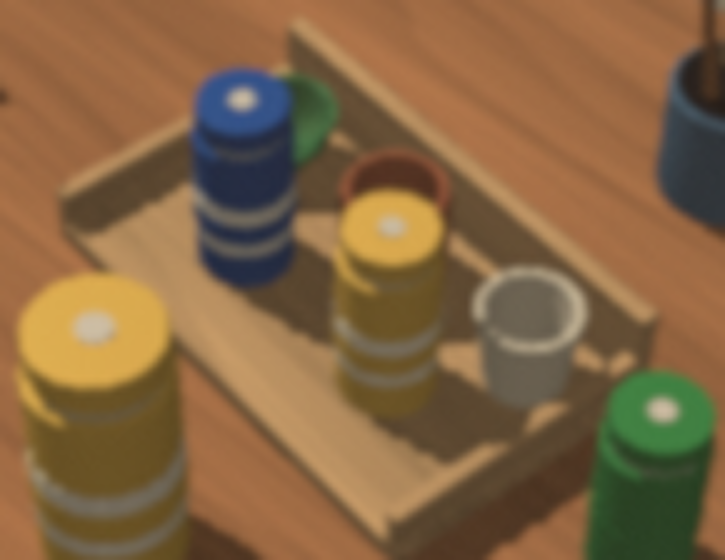

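```bash
cat > h.py <<'E'
import numpy as np,pickle,cv2
from scipy.spatial.transform import Rotation as R
def ray(s,uv):
    d=np.array([(uv[0]-s["cx"])/s["fx"],(uv[1]-s["cy"])/s["fy"],1.]); return s["position"],R.from_rotvec(s["orientation"]).as_matrix()@d
def plane(s,uv,z):
    p,d=ray(s,uv); return p+d*(z-p[2])/d[2]
def tri(obs):
    A=np.zeros((3,3));b=np.zeros(3)
    for s,uv in obs:
        p,d=ray(s,uv);d=d/np.linalg.norm(d);M=np.eye(3)-np.outer(d,d);A+=M;b+=M@p
    return np.linalg.solve(A,b)
def proj(s,P):
    q=(np.atleast_2d(P)-s["position"])@R.from_rotvec(s["orientation"]).as_matrix(); return np.c_[s["fx"]*q[:,0]/q[:,2]+s["cx"],s["fy"]*q[:,1]/q[:,2]+s["cy"]]
E
python3 - <<'E'
from h import *
np.set_printoptions(suppress=True,precision=1)
d=pickle.load(open("s0.pkl","rb"));S,D=d["scene"],d["side"]
def cs(u,v):return (200+(u+.5)/5-.5,165+(v+.5)/5-.5)
def cd(u,v):return (215+(u+.5)/5-.5,152+(v+.5)/5-.5)
for n,a,b,z in [("yel",cs(300,110),cd(391,227),135),("blue",cs(514,224),cd(242,99),135),("pot",cs(340,317),cd(395,198),80),("cup",cs(161,228),cd(529,312),70),("bowl",cs(513,460),None,55),("wheel",(190.5,133),(351.5,317),60),
 ("endR front",cs(250,65),cd(390,540),40),("endL front",cs(722,325),cd(62,198),40),("wallR",cs(33,255),cd(657,315),70),("wallL",cs(540,573),cd(296,18),70)]:
    print(n,plane(S,a,z),plane(D,b,z) if b else "",tri([(S,a),(D,b)]) if b else "")
for p in [(424,206),(472,238),(435,298),(383,258)]: print("boardS",plane(S,p,18))
for p in [(122,182),(188,147),(213,171),(152,202)]: print("boardD",plane(D,p,18))
E
```

```text
yel [575.3 -61.3 135. ] [572.8 -63.4 135. ] [574.1 -62.1 133. ]
blue [586.   58.2 135. ] [584.6  56.8 135. ] [585.4  57.8 133.8]
pot [639.   -5.5  80. ] [628.5 -15.4  80. ] [634.6  -8.9  70.9]
cup [ 630.  -111.9   70. ] [ 625.  -115.7   70. ] [ 627.8 -113.5   66. ]
bowl [656.7  97.   55. ]  
wheel [ 453.8 -356.7   60. ] [ 452.9 -358.6   60. ] [ 453.2 -358.    58.8]
endR front [ 500.5 -137.4   40. ] [ 484.1 -150.3   40. ] [ 491.5 -143.6   26.1]
endL front [531.8 152.9  40. ] [524.4 143.7  40. ] [528.2 150.9  32.5]
wallR [ 673.4 -159.    70. ] [ 670.6 -164.3   70. ] [ 672.4 -161.7   66.5]
wallL [709.9 135.9  70. ] [701.6 133.9  70. ] [706.4 136.4  64.9]
boardS [349.8 309.2  18. ]
boardS [387.7 447.2  18. ]
boardS [590.1 411.2  18. ]
boardS [548.2 267.2  18. ]
boardD [343.2 409.   18. ]
boardD [578.1 396.   18. ]
boardD [563.1 254.7  18. ]
boardD [359.1 279.4  18. ]
```

```bash
python3 - <<'E'
import cv2,numpy as np
a=cv2.imread("pics/scene0.png")[195:305,375:480]; b=cv2.imread("pics/side0.png")[135:210,115:220]
f=lambda x:cv2.resize(x,None,fx=4,fy=4,interpolation=cv2.INTER_CUBIC)
a,b=f(a),f(b); b=np.vstack([b,np.zeros((a.shape[0]-b.shape[0],b.shape[1],3),np.uint8)])
cv2.imwrite("pics/c3.png",np.hstack([b[:, :400],a[:, :400]]))
E
```

```text
(no output)
```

View pics/c3.png

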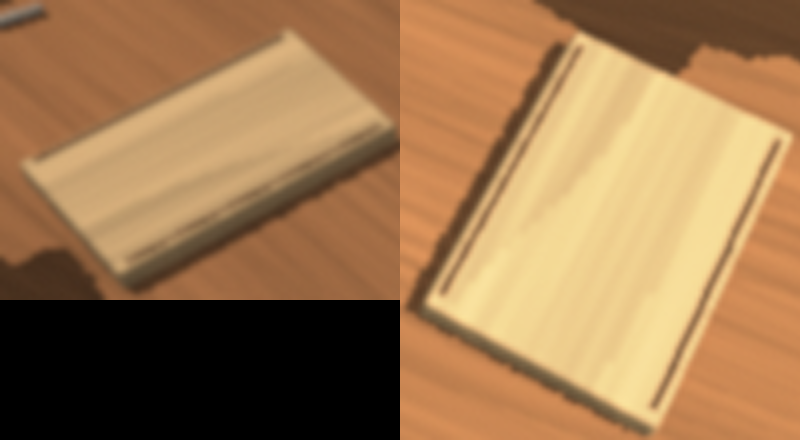

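```bash
python3 - <<'E'
from h import *
from scipy.optimize import least_squares
np.set_printoptions(suppress=True,precision=2)
d=pickle.load(open("s0.pkl","rb"));S,D=d["scene"],d["side"]
def fit(model,sp,dp,x0):
    def w(p):
        c,s=np.cos(p[2]),np.sin(p[2]); M=np.array(model,float); return np.c_[p[0]+c*M[:,0]-s*M[:,1],p[1]+s*M[:,0]+c*M[:,1],M[:,2]]
    f=lambda p:np.r_[(proj(S,w(p))-sp).ravel(),(proj(D,w(p))-dp).ravel()]
    r=least_squares(f,x0,loss="soft_l1"); return r.x,r.fun
B=[(-120,-75,18),(-120,75,18),(120,75,18),(120,-75,18)]
print(fit(B,[(420.1,203.9),(473.1,228.9),(438.9,302.6),(381.9,270.6)],[(145.1,203.1),(120.6,175.9),(186.8,142.6),(214.6,167.1)],[460,350,0]))
def cs(u,v):return (200+(u+.5)/5-.5,165+(v+.5)/5-.5)
def cd(u,v):return (215+(u+.5)/5-.5,152+(v+.5)/5-.5)
K=[(-90,-150,40),(-90,150,40),(90,-150,70),(90,150,70)]
print(fit(K,[cs(250,65),cs(722,325),cs(33,255),cs(540,573)],[cd(390,540),cd(62,198),cd(657,315),cd(296,18)],[580,0,-.1]))
o=d["wrist"]
print(R.from_rotvec([-5.249e-01,-3.09723,1.68e-3]).as_matrix())
E
```

```text
(array([470.32, 358.16,  -0.09]), array([-1.1 , -1.65,  0.26, -0.62,  0.13, -0.2 , -1.65, -0.06, -0.34,
       -1.01, -0.86, -1.9 ,  0.56, -2.07, -0.35, -2.33]))
(array([600.75,  -3.73,  -0.12]), array([-0.31, -2.37,  1.52, -0.42, -1.28, -0.9 , -0.01, -1.01,  0.33,
       -4.14, -1.61, -2.96,  0.15, -0.64,  1.24, -1.11]))
[[-0.94  0.33 -0.  ]
 [ 0.33  0.94 -0.  ]
 [ 0.   -0.   -1.  ]]
```

```bash
cat >> h.py <<'E'
def go(x,y,zg,yaw=-0.105):
    """shift in tool axes (cm) and turn to put grasp point at x,y,zg"""
    from workcell import manip
    o=manip.get_obs();M=R.from_rotvec(o["orientation"]).as_matrix()
    c,s=np.cos(yaw),np.sin(yaw);T=np.array([[-c,-s,0],[-s,c,0],[0,0,-1.]]);T=T.T if False else np.c_[[-c,-s,0],[-s,c,0],[0,0,-1.]]
    t=np.array([x,y,zg+172.]);dp=t-o["position"]
    print("t",round(o["time"],2),"gap",round(o["finger_gap"],1),"F",o["ft_force"].round(1),"pos",o["position"].round(1),"now cm",(M.T@dp/10).round(2),"turn",R.from_matrix(M.T@T).as_rotvec().round(3),"after-turn cm",(T.T@dp/10).round(2))
E
python3 - <<'E'
from h import *
np.set_printoptions(suppress=True,precision=2)
d=pickle.load(open("s0.pkl","rb"));S,D=d["scene"],d["side"]
print("big",tri([(S,(303.5,137)),(D,(233.7,217.3))]))
print("green",tri([(S,(200,169.5)),(D,(347.3,233.8))]))
go(585.5,57.7,102)
go(585.5,57.7,200)
E
```

```text
big [406.92 -28.85 164.73]
green [ 588.55 -226.96  117.46]
t 0.15 gap 91.2 F [0.6 0.3 0.4] pos [230.6 660.8 404.3] now cm [-53.38 -45.24  13.06] turn [-0.   -0.   -0.23] after-turn cm [-41.61 -56.26  13.03]
t 0.15 gap 91.2 F [0.6 0.3 0.4] pos [230.6 660.8 404.3] now cm [-53.38 -45.24   3.26] turn [-0.   -0.   -0.23] after-turn cm [-41.61 -56.26   3.23]
```

>>> apply_moves:
  rows:
    - [0, 0, 0, 0, 0, -0.115]
    - [0, 0, 0, 0, 0, -0.115]
    - [-3.5, -4.7, 0, 0, 0, 0]
    - [-3.5, -4.7, 0, 0, 0, 0]
    - [-3.5, -4.7, 0, 0, 0, 0]
    - [-3.5, -4.7, 0, 0, 0, 0]
    - [-3.5, -4.7, 0, 0, 0, 0]
    - [-3.5, -4.7, 0, 0, 0, 0]
  jaw: 1
  grip_force: 30

```text
time: 1.15
position: [410.3, 356.6, 404.8]
orientation: [0.166, 3.137, 0.0]
ft_force: [0.2, 0.4, -0.1]
finger_gap: 91.1
gripper_force: 0.0
```

>>> apply_moves:
  rows:
    - [-3.4, -4.7, 0, 0, 0, 0]
    - [-3.4, -4.7, 0, 0, 0, 0]
    - [-3.4, -4.7, 0, 0, 0, 0]
    - [-3.4, -4.7, 0, 0, 0, 0]
    - [-3.4, -4.7, 0, 0, 0, 0]
    - [-3.4, -4.6, 0, 0, 0, 0]
    - [0, 0, 0, 0, 0, 0]
    - [0, 0, 0, 0, 0, 0]

```text
time: 2.15
position: [582.6, 57.5, 404.4]
orientation: [-0.167, -3.136, -0.0]
ft_force: [-0.5, -0.2, -0.5]
finger_gap: 90.9
gripper_force: 0.0
```

```bash
python3 - <<'E'
from h import *
from workcell import manip
go(585.5,57.7,102)
s=manip.snapshot("wrist"); cv2.imwrite("pics/w1.png",s["img"][:,:,::-1]); pickle.dump(s,open("w1.pkl","wb"))
print(proj(s,[[585.5,57.7,135],[574.2,-62,135],[639.5,-7.5,80]]))
E
```

```text
t 2.15 gap 90.9 F [-0.5 -0.2 -0.5] pos [582.6  57.5 404.4] now cm [-0.29  0.05 13.04] turn [ 0.    -0.001 -0.001] after-turn cm [-0.29  0.05 13.04]
[[286.93798861 222.1133801 ]
 [131.0589688  223.66041555]
 [225.90306369 262.36271788]]
```

View pics/w1.png

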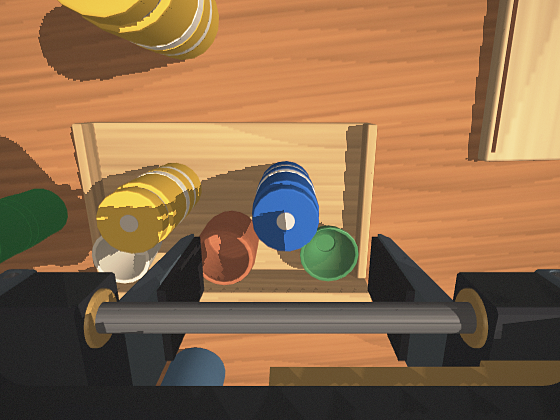

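>>> apply_moves:
  rows:
    - [-0.3, 0, 3.5, 0, 0, 0]
    - [0, 0, 3.5, 0, 0, 0]
    - [0, 0, 3, 0, 0, 0]
    - [0, 0, 2, 0, 0, 0]
    - [0, 0, 1, 0, 0, 0]
    - [0, 0, 0, 0, 0, 0]

```text
time: 2.95
position: [585.9, 57.3, 274.7]
orientation: [-0.165, -3.137, 0.0]
ft_force: [0.7, 0.0, 0.5]
finger_gap: 91.1
gripper_force: 0.0
```

>>> apply_moves:
  rows:
    - [0, 0, 0, 0, 0, 0]
    - [0, 0, 0, 0, 0, 0]
    - [0, 0, 0, 0, 0, 0]
    - [0, 0, 0, 0, 0, 0]
    - [0, 0, 0, 0, 0, 0]
    - [0, 0, 0, 0, 0, 0]
  jaw: 0

```text
time: 3.7
position: [586.0, 57.0, 275.0]
orientation: [0.166, 3.137, -0.0]
ft_force: [-0.7, -1.0, 5.4]
finger_gap: 55.3
gripper_force: 30.0
```

>>> apply_moves:
  rows:
    - [0, 0, -0.5, 0, 0, 0]
    - [0, 0, -2, 0, 0, 0]
    - [0, 0, -3, 0, 0, 0]
    - [0, 0, -2.5, 0, 0, 0]
    - [0.5, 1.5, 0, 0, 0, 0]
    - [1, 3, 0, 0, 0, 0]
    - [1.2, 4, 0, 0, 0, 0]
    - [1.2, 4, 0, 0, 0, 0]

```text
time: 4.7
position: [559.2, 187.2, 354.0]
orientation: [-0.166, -3.136, 0.0]
ft_force: [-0.6, 0.4, -4.4]
finger_gap: 55.3
gripper_force: 30.0
```

>>> apply_moves:
  rows:
    - [1.2, 4, 0, 0, 0, 0]
    - [1.2, 4, 0, 0, 0, 0]
    - [1.2, 4, 0, 0, 0, 0]
    - [1, 2.8, 0, 0, 0, 0]
    - [0.7, 1.5, 0, 0, 0, 0]
    - [0, 0, 2, 0, 0, 0]
    - [0, 0, 2, 0, 0, 0]
    - [0, 0, 0, 0, 0, 0]

```text
time: 5.7
position: [524.4, 351.9, 312.1]
orientation: [-0.167, -3.134, 0.004]
ft_force: [-0.4, -0.7, -4.2]
finger_gap: 55.5
gripper_force: 30.0
```

```bash
python3 - <<'E'
from h import *
go(525,353,106.5)
E
```

```text
t 5.7 gap 55.5 F [-0.4 -0.7 -4.2] pos [524.4 351.9 312.1] now cm [-0.06  0.12  3.36] turn [-0.003 -0.003 -0.002] after-turn cm [-0.05  0.11  3.36]
```

>>> apply_moves:
  rows:
    - [0, 0, 1.5, 0, 0, 0]
    - [0, 0, 1.2, 0, 0, 0]
    - [0, 0, 0.4, 0, 0, 0]
    - [0, 0, 0.2, 0, 0, 0]
    - [0, 0, 0, 0, 0, 0]
    - [0, 0, 0, 0, 0, 0]

```text
time: 6.45
position: [524.9, 353.2, 282.1]
orientation: [0.166, 3.137, 0.001]
ft_force: [1.1, 0.2, -4.1]
finger_gap: 55.8
gripper_force: 30.0
```

>>> apply_moves:
  rows:
    - [0, 0, 0.2, 0, 0, 0]
    - [0, 0, 0.15, 0, 0, 0]
    - [0, 0, 0, 0, 0, 0]

```text
time: 6.82
position: [524.8, 353.1, 278.1]
orientation: [-0.166, -3.137, 0.0]
ft_force: [-0.7, 0.0, -3.3]
finger_gap: 55.3
gripper_force: 30.0
```

>>> apply_moves:
  rows:
    - [0, 0, 0.1, 0, 0, 0]
    - [0, 0, 0, 0, 0, 0]

```text
time: 7.08
position: [525.0, 353.2, 278.0]
orientation: [0.166, 3.137, -0.0]
ft_force: [-3.5, -3.0, 7.7]
finger_gap: 55.6
gripper_force: 30.0
```

>>> apply_moves:
  rows:
    - [0, 0, 0, 0, 0, 0]
    - [0, 0, 0, 0, 0, 0]
    - [0, 0, 0, 0, 0, 0]
    - [0, 0, -1, 0, 0, 0]
    - [0, 0, -3, 0, 0, 0]
    - [0, 0, -4, 0, 0, 0]
    - [0, 0, -4, 0, 0, 0]
    - [0, 0, 0, 0, 0, 0]
  jaw: 1

```text
time: 8.07
position: [525.4, 353.6, 401.2]
orientation: [0.166, 3.132, 0.005]
ft_force: [0.5, 0.8, -0.1]
finger_gap: 91.0
gripper_force: 0.0
```

```bash
python3 - <<'E'
from h import *
go(573.5,-62.5,102)
E
```

```text
t 8.07 gap 91.0 F [ 0.5  0.8 -0.1] pos [525.4 353.6 401.2] now cm [ -9.11 -40.91  12.62] turn [ 0.004  0.005 -0.001] after-turn cm [ -9.14 -40.87  12.72]
```

>>> apply_moves:
  rows:
    - [-0.9, -4, 0, 0, 0, 0]
    - [-1.2, -5.5, 0, 0, 0, 0]
    - [-1.3, -6, 0, 0, 0, 0]
    - [-1.3, -6, 0, 0, 0, 0]
    - [-1.3, -6, 0, 0, 0, 0]
    - [-1.3, -6, 0, 0, 0, 0]
    - [-1.1, -5, 0, 0, 0, 0]
    - [-0.7, -2.4, 0, 0, 0, 0]

```text
time: 9.07
position: [571.9, -65.6, 396.8]
orientation: [-0.169, -3.136, 0.0]
ft_force: [-0.2, 0.3, 0.9]
finger_gap: 91.3
gripper_force: 0.0
```

>>> apply_moves:
  rows:
    - [0, 0, 0, 0, 0, 0]
    - [0, 0, 0, 0, 0, 0]

```text
time: 9.32
position: [571.9, -62.6, 396.9]
orientation: [-0.166, -3.137, -0.0]
ft_force: [-0.4, 1.4, -0.2]
finger_gap: 91.2
gripper_force: 0.0
```

```bash
python3 - <<'E'
from h import *
from workcell import manip
go(573.5,-62.5,102)
s=manip.snapshot("wrist"); cv2.imwrite("pics/w2.png",s["img"][:,:,::-1]); pickle.dump(s,open("w2.pkl","wb"))
print(proj(s,[[573.5,-62.5,135],[639.5,-7.5,80]]))
E
```

```text
t 9.32 gap 91.2 F [-0.4  1.4 -0.2] pos [571.9 -62.6 396.9] now cm [-0.17  0.02 12.29] turn [ 0.    -0.001 -0.001] after-turn cm [-0.16  0.02 12.29]
[[286.48446298 223.8234074 ]
 [350.9057395  264.07889735]]
```

View pics/w2.png

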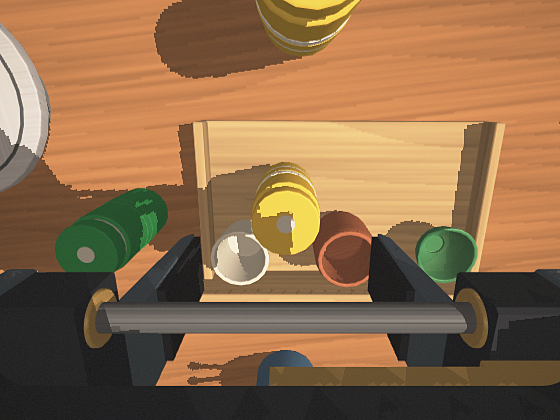

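>>> apply_moves:
  rows:
    - [-0.2, 0, 3.5, 0, 0, 0]
    - [0, 0, 3.5, 0, 0, 0]
    - [0, 0, 3, 0, 0, 0]
    - [0, 0, 1.7, 0, 0, 0]
    - [0, 0, 0.6, 0, 0, 0]
    - [0, 0, 0, 0, 0, 0]
    - [0, 0, 0, 0, 0, 0]

```text
time: 10.25
position: [574.5, -63.4, 275.2]
orientation: [0.166, 3.136, -0.0]
ft_force: [-0.0, -0.3, 0.9]
finger_gap: 91.3
gripper_force: 0.0
```

>>> apply_moves:
  rows:
    - [0, 0, 0, 0, 0, 0]
    - [0, 0, 0, 0, 0, 0]
    - [0, 0, 0, 0, 0, 0]
    - [0, 0, 0, 0, 0, 0]
    - [0, 0, 0, 0, 0, 0]
    - [0, 0, 0, 0, 0, 0]
  jaw: 0

```text
time: 11.0
position: [574.1, -63.4, 274.2]
orientation: [-0.166, -3.137, -0.0]
ft_force: [-0.0, 0.8, 0.6]
finger_gap: 55.4
gripper_force: 30.0
```

>>> apply_moves:
  rows:
    - [0, 0, -0.5, 0, 0, 0]
    - [0, 0, -2, 0, 0, 0]
    - [0, 0, -3, 0, 0, 0]
    - [0, 0, -2.5, 0, 0, 0]
    - [0.5, 2, 0, 0, 0, 0]
    - [1, 3, 0, 0, 0, 0]
    - [1.5, 4, 0, 0, 0, 0]
    - [2, 4, 0, 0, 0, 0]

```text
time: 12.0
position: [537.1, 73.1, 353.8]
orientation: [-0.166, -3.136, -0.0]
ft_force: [0.6, 0.9, -3.3]
finger_gap: 55.7
gripper_force: 30.0
```

>>> apply_moves:
  rows:
    - [2, 4, 0, 0, 0, 0]
    - [2.2, 4, 0, 0, 0, 0]
    - [2.2, 4, 0, 0, 0, 0]
    - [2.2, 4, 0, 0, 0, 0]
    - [2.2, 4, 0, 0, 0, 0]
    - [2, 3.7, 0, 0, 0, 0]
    - [1.4, 2.5, 0, 0, 0, 0]
    - [1, 1.5, 0, 0, 0, 0]

```text
time: 13.0
position: [414.7, 364.0, 353.8]
orientation: [-0.164, -3.137, 0.001]
ft_force: [-0.2, -0.3, -3.6]
finger_gap: 55.7
gripper_force: 30.0
```

>>> apply_moves:
  rows:
    - [0, 0, 2, 0, 0, 0]
    - [0, 0, 2, 0, 0, 0]
    - [0, 0, 2, 0, 0, 0]
    - [0, 0, 0.5, 0, 0, 0]
    - [0, 0, 0, 0, 0, 0]
    - [0, 0, 0, 0, 0, 0]

```text
time: 13.75
position: [416.4, 362.8, 290.0]
orientation: [0.166, 3.136, 0.001]
ft_force: [0.1, 0.4, -4.6]
finger_gap: 55.7
gripper_force: 30.0
```

```bash
python3 - <<'E'
from h import *
go(415.5,363,106)
E
```

```text
t 13.75 gap 55.7 F [ 0.1  0.4 -4.6] pos [416.4 362.8 290. ] now cm [0.09 0.01 1.2 ] turn [ 0.001  0.001 -0.001] after-turn cm [0.09 0.01 1.2 ]
```

>>> apply_moves:
  rows:
    - [0, 0, 0.6, 0, 0, 0]
    - [0, 0, 0.35, 0, 0, 0]
    - [0, 0, 0.2, 0, 0, 0]
    - [0, 0, 0, 0, 0, 0]
    - [0, 0, 0, 0, 0, 0]

```text
time: 14.38
position: [416.2, 362.7, 277.8]
orientation: [0.166, 3.137, 0.0]
ft_force: [0.4, -0.3, -3.8]
finger_gap: 55.4
gripper_force: 30.0
```

>>> apply_moves:
  rows:
    - [0, 0, 0.1, 0, 0, 0]
    - [0, 0, 0, 0, 0, 0]

```text
time: 14.62
position: [416.4, 362.8, 277.2]
orientation: [0.166, 3.137, 0.0]
ft_force: [-1.8, -1.8, 4.7]
finger_gap: 55.6
gripper_force: 30.0
```

Contact; release, rise, then head above the pot.

>>> apply_moves:
  rows:
    - [0, 0, 0, 0, 0, 0]
    - [0, 0, 0, 0, 0, 0]
    - [0, 0, 0, 0, 0, 0]
    - [0, 0, -1, 0, 0, 0]
    - [0, 0, -3, 0, 0, 0]
    - [0, 0, -4, 0, 0, 0]
    - [0, 0, -4, 0, 0, 0]
    - [0, 0, 0, 0, 0, 0]
  jaw: 1

```text
time: 15.62
position: [416.7, 363.1, 400.4]
orientation: [0.166, 3.133, 0.006]
ft_force: [0.4, -0.5, -0.4]
finger_gap: 91.4
gripper_force: 0.0
```

```bash
python3 - <<'E'
from h import *
go(600,-6,160)
E
```

```text
t 15.62 gap 91.4 F [ 0.4 -0.5 -0.4] pos [416.7 363.1 400.4] now cm [-22.09 -34.8    6.79] turn [ 0.004  0.004 -0.001] after-turn cm [-22.09 -34.79   6.84]
```

>>> apply_moves:
  rows:
    - [-2.2, -3.5, 0, 0, 0, 0]
    - [-2.9, -4.6, 0, 0, 0, 0]
    - [-3.2, -5, 0, 0, 0, 0]
    - [-3.2, -5, 0, 0, 0, 0]
    - [-3.2, -5, 0, 0, 0, 0]
    - [-3.2, -5, 0, 0, 0, 0]
    - [-2.5, -4, 0, 0, 0, 0]
    - [-1.6, -2.7, 0, 0, 0, 0]

```text
time: 16.62
position: [598.7, -8.7, 396.0]
orientation: [-0.168, -3.136, 0.0]
ft_force: [0.6, 0.7, -0.5]
finger_gap: 91.2
gripper_force: 0.0
```

>>> apply_moves:
  rows:
    - [0, 0, 0, 0, 0, 0]
    - [0, 0, 0, 0, 0, 0]

```text
time: 16.88
position: [597.8, -6.2, 396.1]
orientation: [-0.166, -3.136, -0.0]
ft_force: [0.7, 0.1, 0.1]
finger_gap: 91.1
gripper_force: 0.0
```

```bash
python3 - <<'E'
from h import *
from workcell import manip
go(638,-8.5,55)
s=manip.snapshot("wrist"); im=s["img"][:,:,::-1].copy(); cv2.imwrite("pics/w3.png",im); pickle.dump(s,open("w3.pkl","wb"))
b=manip.snapshot("scene"); pickle.dump(b,open("b1.pkl","wb"))
a=np.linspace(0,6.28,60)
for z in (80,15): cv2.polylines(im,[proj(s,np.c_[638+31*np.cos(a),-8.5+31*np.sin(a),0*a+z]).astype(int)],True,(255,255,0),1)
bi=b["img"][:,:,::-1].copy()
for x,y,z,r,c in [(638,-8.5,80,31,(255,255,0)),(525,353,138,26,(0,0,255)),(416,363,138,26,(0,0,255)),(453.3,-357.7,60,90,(0,255,0))]: cv2.polylines(bi,[proj(b,np.c_[x+r*np.cos(a),y+r*np.sin(a),0*a+z]).astype(int)],True,c,1)
w=np.hstack([im[150:330,150:430],bi[80:260,130:480]]); cv2.imwrite("pics/c4.png",cv2.resize(w,None,fx=1.25,fy=1.25))
E
```

```text
t 16.88 gap 91.1 F [0.7 0.1 0.1] pos [597.8  -6.2 396.1] now cm [-4.04  0.19 16.91] turn [ 0.    -0.001 -0.001] after-turn cm [-4.02  0.19 16.91]
```

View pics/c4.png

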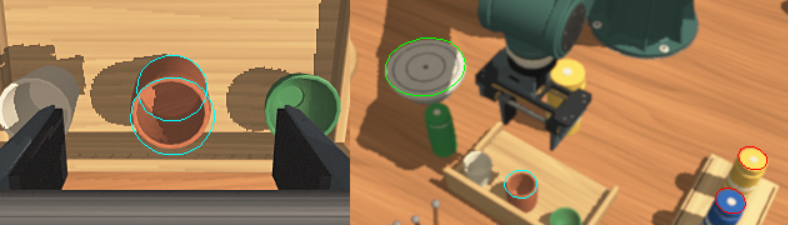

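>>> apply_moves:
  rows:
    - [-2, 0.2, 0, 0, 0, 0]
    - [-2, 0, 1, 0, 0, 0]
    - [0, 0, 3.5, 0, 0, 0]
    - [0, 0, 3.5, 0, 0, 0]
    - [0, 0, 3, 0, 0, 0]
    - [0, 0, 2, 0, 0, 0]
    - [0, 0, 0, 0, 0, 0]
    - [0, 0, 0, 0, 0, 0]

```text
time: 17.98
position: [638.6, -8.7, 267.8]
orientation: [0.166, 3.136, -0.0]
ft_force: [0.5, -0.6, 0.6]
finger_gap: 91.1
gripper_force: 0.0
```

```bash
python3 - <<'E'
from h import *
go(637.5,-8.5,55)
E
```

```text
t 17.98 gap 91.1 F [ 0.5 -0.6  0.6] pos [638.6  -8.7 267.8] now cm [0.12 0.   4.08] turn [ 0.     0.001 -0.001] after-turn cm [0.12 0.   4.08]
```

>>> apply_moves:
  rows:
    - [0.1, 0, 1.5, 0, 0, 0]
    - [0, 0, 1.5, 0, 0, 0]
    - [0, 0, 1, 0, 0, 0]
    - [0, 0, 0, 0, 0, 0]

```text
time: 18.48
position: [636.9, -8.8, 225.6]
orientation: [-0.166, -3.135, 0.0]
ft_force: [0.3, -0.6, 0.4]
finger_gap: 91.2
gripper_force: 0.0
```

>>> apply_moves:
  rows:
    - [0, 0, 0, 0, 0, 0]
    - [0, 0, 0, 0, 0, 0]
    - [0, 0, 0, 0, 0, 0]
    - [0, 0, 0, 0, 0, 0]
    - [0, 0, 0, 0, 0, 0]
    - [0, 0, 0, 0, 0, 0]
  jaw: 0
  grip_force: 20

```text
time: 19.23
position: [637.4, -8.8, 227.0]
orientation: [0.166, 3.137, -0.0]
ft_force: [-1.0, -0.5, 5.1]
finger_gap: 62.4
gripper_force: 20.0
```

>>> apply_moves:
  rows:
    - [0, 0, -0.5, 0, 0, 0]
    - [0, 0, -1.5, 0, 0, 0]
    - [0, 0, -3, 0, 0, 0]
    - [0, 0, -4, 0, 0, 0]
    - [0, 0, -4, 0, 0, 0]
    - [0, 0, -2, 0, 0, 0]
    - [0, 0, 0, 0, 0, 0]
    - [0, 0, 0, 0, 0, 0]

```text
time: 20.23
position: [636.8, -8.7, 375.2]
orientation: [-0.166, -3.135, 0.0]
ft_force: [0.9, -0.2, -1.5]
finger_gap: 62.3
gripper_force: 20.0
```

```bash
python3 - <<'E'
from h import *
from workcell import manip
go(453.3,-357.7,100)
s=manip.snapshot("wrist"); im=s["img"][:,:,::-1].copy(); cv2.imwrite("pics/w4.png",im)
E
```

```text
t 20.23 gap 62.3 F [ 0.9 -0.2 -1.5] pos [636.8  -8.7 375.2] now cm [ 14.54 -36.64  10.36] turn [-0.    -0.002 -0.001] after-turn cm [ 14.59 -36.63  10.32]
```

View pics/w4.png

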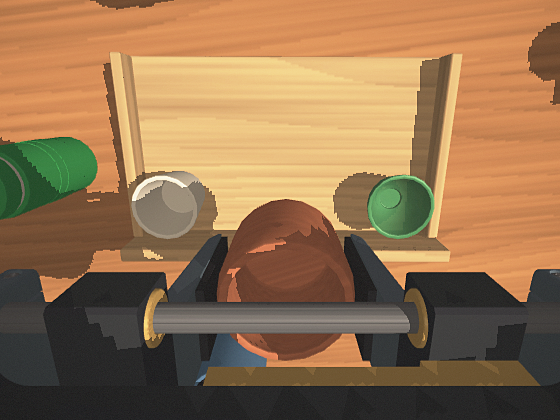

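>>> apply_moves:
  rows:
    - [0.6, -1.6, 0, 0, 0, 0]
    - [1.2, -3, 0, 0, 0, 0]
    - [1.6, -4, 0, 0, 0, 0]
    - [1.8, -4.5, 0, 0, 0, 0]
    - [1.8, -4.5, 0, 0, 0, 0]
    - [1.8, -4.5, 0, 0, 0, 0]
    - [1.8, -4.5, 0, 0, 0, 0]
    - [1.6, -4, 0, 0, 0, 0]

```text
time: 21.28
position: [481.8, -301.9, 376.0]
orientation: [-0.167, -3.136, -0.001]
ft_force: [0.9, -0.2, -1.4]
finger_gap: 62.2
gripper_force: 20.0
```

>>> apply_moves:
  rows:
    - [1.4, -3.5, 0, 0, 0, 0]
    - [1, -2.5, 0, 0, 0, 0]
    - [0, 0, 3, 0, 0, 0]
    - [0, 0, 3, 0, 0, 0]
    - [0, 0, 2, 0, 0, 0]
    - [0, 0, 0, 0, 0, 0]
    - [0, 0, 0, 0, 0, 0]

```text
time: 22.15
position: [453.6, -357.6, 297.5]
orientation: [0.166, 3.137, -0.001]
ft_force: [0.1, 0.1, -1.6]
finger_gap: 62.1
gripper_force: 20.0
```

```bash
python3 - <<'E'
from h import *
go(453.3,-357.7,99.7)
E
```

```text
t 22.15 gap 62.1 F [ 0.1  0.1 -1.6] pos [ 453.6 -357.6  297.5] now cm [ 0.03 -0.02  2.58] turn [-0.     0.001 -0.001] after-turn cm [ 0.03 -0.02  2.58]
```

>>> apply_moves:
  rows:
    - [0, 0, 1.2, 0, 0, 0]
    - [0, 0, 0.8, 0, 0, 0]
    - [0, 0, 0.3, 0, 0, 0]
    - [0, 0, 0.2, 0, 0, 0]
    - [0, 0, 0, 0, 0, 0]
    - [0, 0, 0, 0, 0, 0]

```text
time: 22.9
position: [453.5, -357.3, 272.0]
orientation: [0.166, 3.137, -0.0]
ft_force: [-1.8, 1.5, 5.1]
finger_gap: 62.1
gripper_force: 20.0
```

>>> apply_moves:
  rows:
    - [0, 0, 0, 0, 0, 0]
    - [0, 0, 0, 0, 0, 0]
    - [0, 0, 0, 0, 0, 0]
    - [0, 0, 0, 0, 0, 0]
    - [0, 0, -1, 0, 0, 0]
    - [0, 0, -3, 0, 0, 0]
    - [0, 0, -4, 0, 0, 0]
    - [0, 0, -5, 0, 0, 0]
  jaw: 1

```text
time: 23.9
position: [453.1, -357.1, 403.1]
orientation: [-0.166, -3.136, -0.001]
ft_force: [1.2, -0.4, 0.1]
finger_gap: 91.0
gripper_force: 0.0
```

```bash
python3 - <<'E'
from h import *
from workcell import manip
go(416.3,362.8,105.2)
a=np.linspace(0,6.28,60);I=[]
for n,(x0,y0) in {"scene":(120,70),"side":(280,250)}.items():
    b=manip.snapshot(n); bi=cv2.resize(b["img"][:,:,::-1],None,fx=3,fy=3)
    for x,y,z,r,c in [(453.3,-357.7,60,90,(0,255,0)),(453.3,-357.7,125,31,(255,255,0)),(453.3,-357.7,60,31,(255,255,0))]: cv2.polylines(bi,[(3*proj(b,np.c_[x+r*np.cos(a),y+r*np.sin(a),0*a+z])+1).astype(int)],True,c,1)
    I.append(bi[3*y0:3*y0+360,3*x0:3*x0+400])
cv2.imwrite("pics/c5.png",np.hstack(I))
E
```

```text
t 23.9 gap 91.0 F [ 1.2 -0.4  0.1] pos [ 453.1 -357.1  403.1] now cm [11.26 71.19 12.64] turn [ 0.001 -0.001 -0.001] after-turn cm [11.21 71.21 12.59]
```

View pics/c5.png

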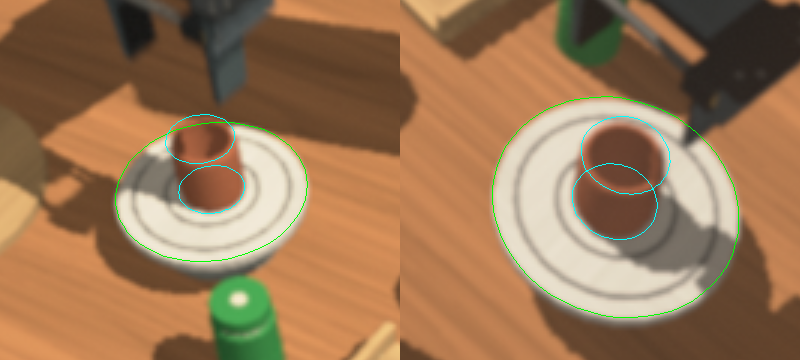

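>>> apply_moves:
  rows:
    - [-0.4, 2.6, 0, 0, 0, 0]
    - [-0.8, 5.2, 0, 0, 0, 0]
    - [-0.8, 5.2, 0, 0, 0, 0]
    - [-0.8, 5.2, 0, 0, 0, 0]
    - [-0.8, 5.2, 0, 0, 0, 0]
    - [-0.4, 3, 0, 0, 0, 0]
    - [0.5, 5, 0, 0, 0, 0]
    - [0.5, 5, 0, 0, 0, 0]

```text
time: 25.0
position: [521.4, 2.9, 401.9]
orientation: [0.167, 3.137, 0.0]
ft_force: [0.5, -0.2, -0.2]
finger_gap: 91.2
gripper_force: 0.0
```

>>> apply_moves:
  rows:
    - [0.5, 5, 0, 0, 0, 0]
    - [0.5, 5, 0, 0, 0, 0]
    - [0.6, 5, 0, 0, 0, 0]
    - [2.5, 4, 0, 0, 0, 0]
    - [2.5, 4, 0, 0, 0, 0]
    - [2.5, 4, 0, 0, 0, 0]
    - [2.5, 4, 0, 0, 0, 0]
    - [1.5, 2.5, 0, 0, 0, 0]

```text
time: 26.0
position: [425.7, 350.0, 401.9]
orientation: [0.164, 3.137, 0.0]
ft_force: [-0.4, -0.0, 0.4]
finger_gap: 91.2
gripper_force: 0.0
```

>>> apply_moves:
  rows:
    - [1, 1.5, 0, 0, 0, 0]
    - [0, 0, 0, 0, 0, 0]
    - [0, 0, 0, 0, 0, 0]

```text
time: 26.38
position: [418.7, 363.8, 401.7]
orientation: [-0.167, -3.137, 0.0]
ft_force: [0.1, 0.6, 0.7]
finger_gap: 91.2
gripper_force: 0.0
```

```bash
python3 - <<'E'
from h import *
go(416.3,362.8,105.2)
E
```

```text
t 26.38 gap 91.2 F [0.1 0.6 0.7] pos [418.7 363.8 401.7] now cm [ 0.23 -0.12 12.45] turn [-0.    -0.    -0.001] after-turn cm [ 0.23 -0.12 12.45]
```

>>> apply_moves:
  rows:
    - [0.2, -0.1, 3.5, 0, 0, 0]
    - [0, 0, 3.5, 0, 0, 0]
    - [0, 0, 3, 0, 0, 0]
    - [0, 0, 1.7, 0, 0, 0]
    - [0, 0, 0.7, 0, 0, 0]
    - [0, 0, 0, 0, 0, 0]
    - [0, 0, 0, 0, 0, 0]

```text
time: 27.25
position: [416.6, 363.8, 278.7]
orientation: [0.166, 3.136, 0.001]
ft_force: [0.7, -0.2, 0.1]
finger_gap: 91.9
gripper_force: 0.0
```

>>> apply_moves:
  rows:
    - [0, 0, 0, 0, 0, 0]
    - [0, 0, 0, 0, 0, 0]
    - [0, 0, 0, 0, 0, 0]
    - [0, 0, 0, 0, 0, 0]
    - [0, 0, 0, 0, 0, 0]
    - [0, 0, 0, 0, 0, 0]
  jaw: 0
  grip_force: 30

```text
time: 28.0
position: [416.3, 363.6, 277.7]
orientation: [0.166, 3.137, -0.0]
ft_force: [-0.4, -0.7, 1.6]
finger_gap: 55.5
gripper_force: 30.0
```

>>> apply_moves:
  rows:
    - [0, 0, -0.5, 0, 0, 0]
    - [0, 0, -2, 0, 0, 0]
    - [0, 0, -3, 0, 0, 0]
    - [0, 0, -2.5, 0, 0, 0]
    - [0, 0, 0, 0, 0, 0]
    - [0, 0, 0, 0, 0, 0]

```text
time: 28.75
position: [416.0, 363.5, 357.4]
orientation: [-0.166, -3.137, 0.0]
ft_force: [0.4, 0.7, -3.8]
finger_gap: 55.5
gripper_force: 30.0
```

```bash
python3 - <<'E'
from h import *
go(574.1,-63.1,102.5)
E
```

```text
t 28.75 gap 55.5 F [ 0.4  0.7 -3.8] pos [416.  363.5 357.4] now cm [-20.22 -40.75   8.29] turn [-0.    -0.    -0.001] after-turn cm [-20.19 -40.76   8.29]
```

>>> apply_moves:
  rows:
    - [-0.5, -1.5, 0, 0, 0, 0]
    - [-1.2, -3, 0, 0, 0, 0]
    - [-2, -4, 0, 0, 0, 0]
    - [-2, -4, 0, 0, 0, 0]
    - [-2, -4, 0, 0, 0, 0]
    - [-2, -4, 0, 0, 0, 0]
    - [-2, -4, 0, 0, 0, 0]
    - [-2, -4, 0, 0, 0, 0]

```text
time: 29.75
position: [522.3, 63.5, 356.9]
orientation: [-0.167, -3.136, 0.0]
ft_force: [-0.0, -0.1, -3.1]
finger_gap: 55.8
gripper_force: 30.0
```

>>> apply_moves:
  rows:
    - [-2, -4, 0, 0, 0, 0]
    - [-2, -4, 0, 0, 0, 0]
    - [-1.5, -2.7, 0, 0, 0, 0]
    - [-1, -1.5, 0, 0, 0, 0]
    - [0, 0, 2, 0, 0, 0]
    - [0, 0, 2, 0, 0, 0]
    - [0, 0, 0, 0, 0, 0]
    - [0, 0, 0, 0, 0, 0]

```text
time: 30.75
position: [574.2, -61.8, 317.6]
orientation: [-0.165, -3.137, -0.0]
ft_force: [-0.1, -0.2, -3.0]
finger_gap: 55.5
gripper_force: 30.0
```

```bash
python3 - <<'E'
from h import *
go(574.1,-63.1,102.5)
E
```

```text
t 30.75 gap 55.5 F [-0.1 -0.2 -3. ] pos [574.2 -61.8 317.6] now cm [-0.01 -0.13  4.31] turn [ 0. -0.  0.] after-turn cm [-0.01 -0.13  4.31]
```

>>> apply_moves:
  rows:
    - [0, -0.1, 2, 0, 0, 0]
    - [0, 0, 1.3, 0, 0, 0]
    - [0, 0, 0.5, 0, 0, 0]
    - [0, 0, 0.3, 0, 0, 0]
    - [0, 0, 0.1, 0, 0, 0]
    - [0, 0, 0, 0, 0, 0]
    - [0, 0, 0, 0, 0, 0]

```text
time: 31.62
position: [574.2, -63.4, 276.0]
orientation: [0.166, 3.137, -0.0]
ft_force: [0.1, 0.7, -3.7]
finger_gap: 55.8
gripper_force: 30.0
```

>>> apply_moves:
  rows:
    - [0, 0, 0.15, 0, 0, 0]
    - [0, 0, 0.1, 0, 0, 0]
    - [0, 0, 0, 0, 0, 0]

```text
time: 32.0
position: [574.7, -63.6, 274.7]
orientation: [0.166, 3.136, -0.0]
ft_force: [-6.6, -0.9, 19.1]
finger_gap: 55.2
gripper_force: 30.0
```

>>> apply_moves:
  rows:
    - [0, 0, -0.1, 0, 0, 0]
    - [0, 0, 0, 0, 0, 0]

```text
time: 32.25
position: [574.3, -63.5, 274.7]
orientation: [0.166, 3.136, -0.0]
ft_force: [-0.0, -1.6, 5.5]
finger_gap: 55.4
gripper_force: 30.0
```

>>> apply_moves:
  rows:
    - [0, 0, 0, 0, 0, 0]
    - [0, 0, 0, 0, 0, 0]
    - [0, 0, 0, 0, 0, 0]
    - [0, 0, -1, 0, 0, 0]
    - [0, 0, -3, 0, 0, 0]
    - [0, 0, -4, 0, 0, 0]
    - [0, 0, -4, 0, 0, 0]
    - [0, 0, 0, 0, 0, 0]
  jaw: 1

```text
time: 33.25
position: [574.8, -63.5, 397.9]
orientation: [0.166, 3.132, -0.001]
ft_force: [0.0, -1.0, -0.9]
finger_gap: 91.9
gripper_force: 0.0
```

```bash
python3 - <<'E'
from h import *
go(525,353,106)
E
```

```text
t 33.25 gap 91.9 F [ 0.  -1.  -0.9] pos [574.8 -63.5 397.9] now cm [ 9.42 40.89 11.93] turn [-0.     0.006 -0.001] after-turn cm [ 9.32 40.9  11.99]
```

>>> apply_moves:
  rows:
    - [0.7, 3, 0, 0, 0, 0]
    - [1.3, 6, 0, 0, 0, 0]
    - [1.3, 6, 0, 0, 0, 0]
    - [1.3, 6, 0, 0, 0, 0]
    - [1.3, 6, 0, 0, 0, 0]
    - [1.3, 5.5, 0, 0, 0, 0]
    - [1.3, 5, 0, 0, 0, 0]
    - [0.8, 3.4, 0, 0, 0, 0]

```text
time: 34.25
position: [523.9, 355.1, 393.4]
orientation: [-0.164, -3.137, 0.001]
ft_force: [-0.0, -0.7, -0.3]
finger_gap: 91.4
gripper_force: 0.0
```

>>> apply_moves:
  rows:
    - [0, 0, 0, 0, 0, 0]
    - [0, 0, 0, 0, 0, 0]

```text
time: 34.5
position: [524.6, 352.7, 393.6]
orientation: [-0.166, -3.136, 0.001]
ft_force: [0.4, 0.2, 0.4]
finger_gap: 91.1
gripper_force: 0.0
```

```bash
python3 - <<'E'
from h import *
go(525,353,106)
E
```

```text
t 34.5 gap 91.1 F [0.4 0.2 0.4] pos [524.6 352.7 393.6] now cm [-0.04  0.05 11.56] turn [-0.001 -0.001 -0.001] after-turn cm [-0.03  0.04 11.56]
```

>>> apply_moves:
  rows:
    - [0, 0, 3.5, 0, 0, 0]
    - [0, 0, 3.5, 0, 0, 0]
    - [0, 0, 2.5, 0, 0, 0]
    - [0, 0, 1.5, 0, 0, 0]
    - [0, 0, 0.6, 0, 0, 0]
    - [0, 0, 0, 0, 0, 0]
    - [0, 0, 0, 0, 0, 0]

```text
time: 35.38
position: [525.1, 353.3, 279.1]
orientation: [0.166, 3.136, 0.001]
ft_force: [0.0, -0.7, 0.3]
finger_gap: 91.3
gripper_force: 0.0
```

>>> apply_moves:
  rows:
    - [0, 0, 0, 0, 0, 0]
    - [0, 0, 0, 0, 0, 0]
    - [0, 0, 0, 0, 0, 0]
    - [0, 0, 0, 0, 0, 0]
    - [0, 0, 0, 0, 0, 0]
    - [0, 0, 0, 0, 0, 0]
  jaw: 0

```text
time: 36.12
position: [524.8, 353.1, 278.3]
orientation: [0.166, 3.137, 0.0]
ft_force: [-1.1, -0.3, 0.9]
finger_gap: 55.5
gripper_force: 30.0
```

>>> apply_moves:
  rows:
    - [0, 0, -0.5, 0, 0, 0]
    - [0, 0, -2, 0, 0, 0]
    - [0, 0, -3, 0, 0, 0]
    - [0, 0, -2.5, 0, 0, 0]
    - [0, 0, 0, 0, 0, 0]
    - [0, 0, 0, 0, 0, 0]

```text
time: 36.88
position: [524.5, 353.0, 357.8]
orientation: [-0.166, -3.137, 0.0]
ft_force: [-1.1, -0.1, -4.3]
finger_gap: 55.4
gripper_force: 30.0
```

```bash
python3 - <<'E'
from h import *
go(585.8,57.3,102.5)
E
```

```text
t 36.88 gap 55.4 F [-1.1 -0.1 -4.3] pos [524.5 353.  357.8] now cm [ -9.22 -28.75   8.34] turn [-0.    -0.    -0.001] after-turn cm [ -9.19 -28.76   8.33]
```

>>> apply_moves:
  rows:
    - [-0.5, -1.5, 0, 0, 0, 0]
    - [-1, -3, 0, 0, 0, 0]
    - [-1.3, -4, 0, 0, 0, 0]
    - [-1.3, -4, 0, 0, 0, 0]
    - [-1.3, -4, 0, 0, 0, 0]
    - [-1.3, -4, 0, 0, 0, 0]
    - [-1.3, -4, 0, 0, 0, 0]
    - [-0.8, -2.8, 0, 0, 0, 0]

```text
time: 37.88
position: [583.3, 70.0, 357.3]
orientation: [-0.168, -3.136, 0.001]
ft_force: [0.1, 0.7, -3.2]
finger_gap: 55.4
gripper_force: 30.0
```

>>> apply_moves:
  rows:
    - [-0.4, -1.4, 0, 0, 0, 0]
    - [0, 0, 1.5, 0, 0, 0]
    - [0, 0, 2, 0, 0, 0]
    - [0, 0, 1, 0, 0, 0]
    - [0, 0, 0, 0, 0, 0]
    - [0, 0, 0, 0, 0, 0]

```text
time: 38.62
position: [586.2, 58.3, 313.5]
orientation: [0.165, 3.137, 0.0]
ft_force: [-0.0, -0.2, -4.2]
finger_gap: 55.7
gripper_force: 30.0
```

```bash
python3 - <<'E'
from h import *
go(585.8,57.3,102.5)
E
```

```text
t 38.62 gap 55.7 F [-0.  -0.2 -4.2] pos [586.2  58.3 313.5] now cm [ 0.03 -0.11  3.9 ] turn [ 0.  0. -0.] after-turn cm [ 0.03 -0.11  3.9 ]
```

>>> apply_moves:
  rows:
    - [0, -0.1, 1.8, 0, 0, 0]
    - [0, 0, 1, 0, 0, 0]
    - [0, 0, 0.5, 0, 0, 0]
    - [0, 0, 0.3, 0, 0, 0]
    - [0, 0, 0.2, 0, 0, 0]
    - [0, 0, 0, 0, 0, 0]
    - [0, 0, 0, 0, 0, 0]

```text
time: 39.5
position: [585.9, 57.0, 275.4]
orientation: [0.166, 3.137, 0.0]
ft_force: [-0.4, -0.1, -4.2]
finger_gap: 55.5
gripper_force: 30.0
```

>>> apply_moves:
  rows:
    - [0, 0, 0.1, 0, 0, 0]
    - [0, 0, 0, 0, 0, 0]

```text
time: 39.75
position: [586.2, 57.0, 275.3]
orientation: [0.166, 3.137, 0.0]
ft_force: [-5.4, -1.1, 10.4]
finger_gap: 55.8
gripper_force: 30.0
```

Contact; release and rise.

>>> apply_moves:
  rows:
    - [0, 0, 0, 0, 0, 0]
    - [0, 0, 0, 0, 0, 0]
    - [0, 0, 0, 0, 0, 0]
    - [0, 0, -1, 0, 0, 0]
    - [0, 0, -3, 0, 0, 0]
    - [0, 0, -4, 0, 0, 0]
    - [0, 0, -4, 0, 0, 0]
    - [0, 0, 0, 0, 0, 0]
  jaw: 1

```text
time: 40.75
position: [586.6, 57.1, 398.0]
orientation: [0.166, 3.132, 0.001]
ft_force: [-1.1, 1.0, -0.1]
finger_gap: 91.0
gripper_force: 0.0
```

>>> apply_moves:
  rows:
    - [1, 4, -2, 0, 0, 0]
    - [1, 4, 0, 0, 0, 0]
    - [1, 4, 0, 0, 0, 0]
    - [1, 4, 0, 0, 0, 0]
    - [1, 4, 0, 0, 0, 0]
    - [0, 0, 0, 0, 0, 0]
    - [0, 0, 0, 0, 0, 0]
    - [0, 0, 0, 0, 0, 0]

```text
time: 41.75
position: [557.4, 260.4, 414.1]
orientation: [-0.168, -3.137, 0.0]
ft_force: [0.6, -0.5, 1.0]
finger_gap: 91.8
gripper_force: 0.0
```

```bash
python3 - <<'E'
from h import *
from workcell import manip
d=pickle.load(open("s0.pkl","rb"));I=[]
for n,(x0,y0) in {"scene":(200,100),"side":(215,130)}.items():
    b=manip.snapshot(n)["img"][:,:,::-1]
    I.append(np.vstack([cv2.resize(k[y0:y0+150,x0:x0+160],None,fx=2,fy=2) for k in (d[n]["img"][:,:,::-1],b)]))
cv2.imwrite("pics/c6.png",np.hstack(I))
E
```

```text
(no output)
```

View pics/c6.png

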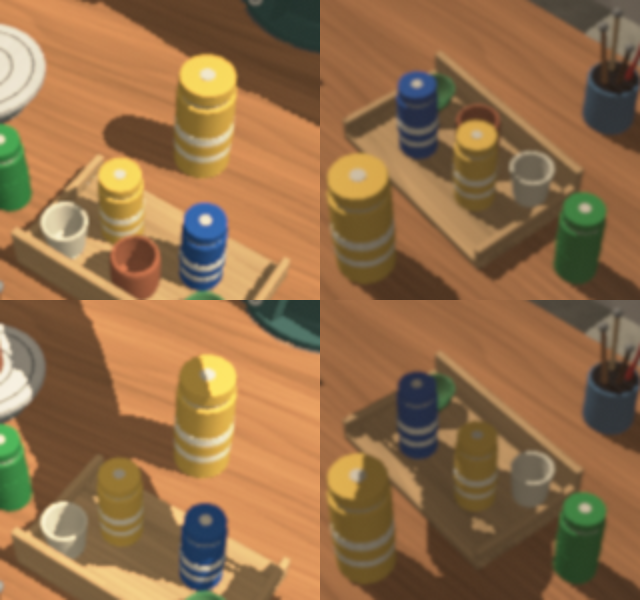

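The before and after crops match: both jars stand upright at their starting pixels, with the cup and bowl unmoved. The pot is on the wheel and the arm is clear.

```bash
python3 -c "
from workcell import manip
print(manip.close_job())"
```

```text
the job is handed in; nothing more can be done
None
```

The job is handed in (the hand-in gave no verdict): the camera images show the pot upright within about 5 mm of the wheel's centre, both jars back where they started, and the cup and bowl not visibly moved.

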